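Centre a pattern weight between two others

ROBOT

A 7-joint arm with a two-finger parallel gripper is mounted at the origin on the work surface. World frame = base frame: x ahead of the robot, y to its left, z up, the work surface at z = 0. Lengths are in m, angles in rad, forces in N, time in s.
With the tool pointing down it reaches from about 0.4 to 0.85 m from the base axis. Payload 4.5 kg.
Tool frame: the origin (TCP) lies at the very end of the fingers, on their centre line; the grasp point (between the pads) lies 19 mm behind it; z points along the fingers, y is the line along which they close (so a half turn about z gives the same grasp; the last joint's range is limited). The gripper opens to 88 mm and grips with 3 to 60 N. Pads are 18 mm wide; open, the fingers measure 123 mm over their backs; the gripper's body (75 mm by 187 mm) begins 45 mm behind the grasp point.
Start: joints at [-1.104, 0.689, -0.195, 1.565, 0.157, 0.902, -0.215], TCP at [0.262, 0.567, 0.239] pointing down, gripper open.
Joint ranges: [-3.01, 3.01], [-0.46, 2.08], [-1.47, 1.51], [0.13, 2.56], [-1, 4.14], [0.04, 2.09], [-2.66, 2.66]. Speed limits (rad/s): [2.57, 2.57, 3.14, 3.14, 3.14, 3.14, 3.14].

INTERFACE

Orientations are given as a unit quaternion [w, x, y, z].
In Python, from workcell import monitor, cams, hand_in gives the robot as it stands.
- The arm moves only by the shell command python3 -m inch 'ROWS' [OPENING] [FORCE]. ROWS is JSON, a list of rows, each a list of 2 entries, a list of its own where there are three numbers: the shift along the tool's x, y, z in units of 30 mm (1.0 is 30 mm), then the turn, a rotation vector about the tool's x, y, z in units of 0.15 rad (1.0 is 0.15 rad). A call has 1 to 20 rows; each row shifts and turns the commanded pose from where the row before left it, along the tool's axes as they then stand; what a row does not reach is not made up. A row lasts 1/10 s, in which the tool goes at most 50 mm and 8.59 degrees, less where a joint would pass 70% of its speed; a pose out of reach is approached as far as the arm can. A call with a number of a shift or a turn outside -1 to 1 is refused whole. A call with a gripper value outside its range is refused whole. OPENING is the opening, from -1 (shut) to 1 (fully open), set as the call begins (- or left out, the last holds). The fingers move at their own pace and stop on an object; FORCE is the grip in N (left out, the last holds). Time passes only in rows, so rows that do not move let the fingers close. It gives the time, the measured TCP pose, the force, the opening and the grip force at its end, in the units of the state.
- monitor.get_state(): the state, without advancing time (a new reading comes with each control period).
- cams.get_image(name): name is "scene" or "top" or "wrist"; returns (picture, depth): 480x640x3 uint8, red, green, blue; 480x640 float32, m along the optical axis (not along the pixel's ray), 0 where there is no reading.
- cams.camera_info(name): a dict with "camera_matrix" (3x3 intrinsics, pixels), "R" (3x3) and "t" (3): a world point X has camera coordinates R X + t. Camera axes: x right, y down, z forward; pixel columns grow to the right and rows downward; lengths in m; the calibration is good to about 2 mm. A picture is of the moment at which its call begins: read the wrist's pose just before it. camera_info takes no time and is no camera call; for the wrist camera it gives the pose at the moment of the call.
- hand_in(): hands the job in; it is judged then, once.
The state is a dict: "time_s": time; "joint_positions": joint angles; "joint_velocities": joint speeds; "joint_torque": joint torques, N m; "position": TCP position; "ee_rot": TCP orientation; "contact_force": force on the tool from outside, world axes, zero at the start; "ft_torque": the same for the moment, N m; "grip_width": finger opening in m; "gripper_force": force on a finger pad.
Only numpy, scipy, OpenCV 4.12 (cv2) and the standard library are available. Lean on these libraries where they do the work, as an engineer would, in place of code of your own. Each camera call takes 0.05 s, during which the arm holds its last target. There are 200 camera calls.

TASK

Clear the gap between the two small knobbed weights on the pattern: pick up the wire spool that stands there and stand it upright straight in front of the glass jar (on the robot's side of it), about 40 mm clear of the jar, setting it down without letting it fall. Then slide the big flat round weight along the table, without lifting or tipping it, until it is centred midway between the two knobbed weights. Leave the knobbed weights, the jar and everything else where they are.

Things in the scene. Friction and masses are not known exactly. Their poses are not given: they have to be found in the camera images.
- disc: big flat round steel weight, plain disc 92 mm in diameter and 22 mm high, about 0.8 kg, plain flat top, no hole and no knob; slides on the table; origin at the centre of its underside, z up
- spool: wire spool standing on end between the knobbed weights, white round flanges 50 mm in diameter at top and bottom, 44 mm high over all, steel wire between them, 0.15 kg; origin at the centre of its underside, z up its axis
- far_weight: knobbed dark steel weight, the one farther from the robot: round base 52 mm in diameter and 22 mm high, with a 28 mm knob on top, 47 mm high over all; loose, must stay put; origin at the centre of its underside, its -x axis points to the near weight
- near_weight: the same knobbed weight, the one nearer the robot, centre 240 mm from the far one; origin at the centre of its underside
- middle (a point): the point on the table midway between the centres of the two knobbed weights (at first under the spool); the disc's centre belongs here
- jar: squat glass jar with a steel lid, 64 mm in diameter, 85 mm high; loose, must stay put; stands far to the left or to the right of the pattern; origin at the centre of its underside, axes along the world's (-x towards the robot, so in front of the jar is its -x side)
- bottle: clear plastic water bottle with a blue band, 62 mm in diameter, 190 mm high, on the side of the table opposite the jar; bystander; origin at the centre of its underside
- clapper: plain wooden tailor's block, 100 x 55 x 40 mm, long side along its x, on the pattern on the side opposite the disc; bystander; origin at the centre of its underside
- cone: grey cone of thread, 60 mm wide at the foot, 115 mm high, beyond the pattern; bystander; origin at the centre of its underside
- pliers: yellow-handled pliers lying flat, 145 mm long, 14 mm high; bystander; origin at the pivot, x towards the jaws
- tin: small round aluminium tin, 56 mm in diameter, 35 mm high; bystander; origin at the centre of its underside

How it is judged:
On the way, in this order (a step that is already met when the one before it is completed fails the run):
1. the spool stands upright and released in front of the jar, with a gap of 15 to 65 mm (x of spool in the frame of jar between -0.122 and -0.072 m and y of spool in the frame of jar between -0.02 and 0.02 m and height (world z) of spool below 0.008 m and angle between spool's own z axis and vertical below 0.15 rad and contact force between the fingers and spool below 0.1 N), for 0.2 s.
2. the disc is centred between the knobbed weights (horizontal distance between disc and middle below 0.012 m and height (world z) of disc below 0.006 m), for 0.2 s.
At the end, for the whole second after the job is handed in: The spool stands upright and released, its centre 72 to 122 mm (gap 15 to 65 mm) towards the robot from the jar's centre and within 20 mm to either side; the disc lies flat, its centre within 12 mm of the midpoint between the knobbed weights; both at rest (all of step 1 and all of step 2 and linear speed of each of disc, spool below 0.01 m/s); the robot touches nothing.
It fails at once if the disc is lifted or tipped (height (world z) of disc above 0.012 m or angle between disc's own z axis and vertical above 0.15 rad).
It fails at once if the spool is let fall (loose and more than 20 mm up) (height (world z) of spool above 0.02 m and contact force between the fingers and spool below 0.05 N).
It fails at once if a knobbed weight or the jar is moved by more than 8 mm, or the midpoint shifts by more than 8 mm (distance of any of near_weight, far_weight, jar, middle from where it was at the start of the episode above 0.008 m).
It fails at once if another thing on the table is moved by more than 20 mm (distance of any of bottle, clapper, cone, pliers, tin from where it was at the start of the episode above 0.02 m).
It also fails if it takes over 62 s, if anything falls off the work surface, if the arm or the gripper's body presses on something with over 40 N, if the wrist force passes 120 N, or if a joint passes its speed limit or range.

## Working session

There is one attempt and no reset: what is moved stays moved. The work goes in short steps, Python scripts to look and compute and a shell command to move; the robot and the scene stay as the last step left them, time stands still between calls to the robot, and variables do not carry over. Pictures are saved under pics/ and viewed, at most 10 in all, crops included, and the job is handed in when it is done.

```bash
mkdir -p pics; cat > h.py <<'E'
import numpy as np,cv2
from workcell import monitor,cams,hand_in
def grab(n,f=None):
    i=cams.camera_info(n); p,d=cams.get_image(n)
    if f: cv2.imwrite('pics/'+f,p[:,:,::-1])
    K=np.array(i["camera_matrix"]);R=np.array(i["R"]);t=np.array(i["t"])
    v,u=np.mgrid[:480,:640]
    c=np.stack([(u-K[0,2])/K[0,0]*d,(v-K[1,2])/K[1,1]*d,d],-1)
    W=(c-t)@R; W[d==0]=np.nan
    return p,W
E
python3 - <<'E'
from h import *
s=monitor.get_state();print(s)
for n in("top","scene"):
    p,W=grab(n,n+'.png'); np.save(n+'.npy',W)
    i=cams.camera_info(n);print(n,-np.array(i["R"]).T@np.array(i["t"]),np.array(i["R"])[2])
E
```

```text
{'time_s': 0.0, 'joint_positions': array([-1.10421589,  0.68998141, -0.19448665,  1.56635685,  0.15730339,
        0.90250885, -0.21509057]), 'joint_velocities': array([ 1.09485017e-03,  3.92941787e-04, -2.71297538e-05, -4.19538325e-05,
       -3.44812799e-04, -6.48485905e-04,  4.78207480e-04]), 'joint_torque': array([-2.28350341e-04, -5.27565265e+01, -1.26691606e+00, -1.53435838e+01,
       -5.25682827e-02,  6.32223731e-03,  1.69573773e-04]), 'position': array([0.26191357, 0.56676422, 0.23790754]), 'ee_rot': array([-1.22418648e-04,  2.14668021e-01,  9.76686629e-01, -9.23981315e-04]), 'contact_force': array([-0.71873542, -0.16386601, -0.00780964]), 'ft_torque': array([ 0.03265969, -0.00880942,  0.04996017]), 'gripper_force': 0.0, 'grip_width': 0.08815907276324604}
top [0.40056309 0.01850686 0.99265609] [ 0.15321961 -0.02592115 -0.98785214]
scene [ 0.95343487 -0.43508304  0.67237109] [-0.45701687  0.49896165 -0.73632388]
```

View pics/top.png

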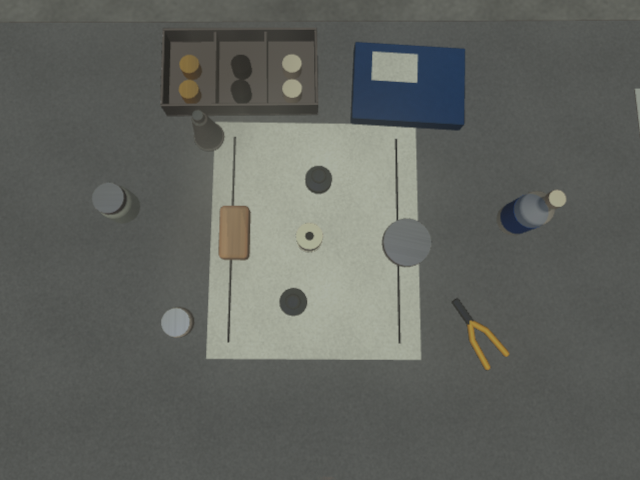

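View pics/scene.png

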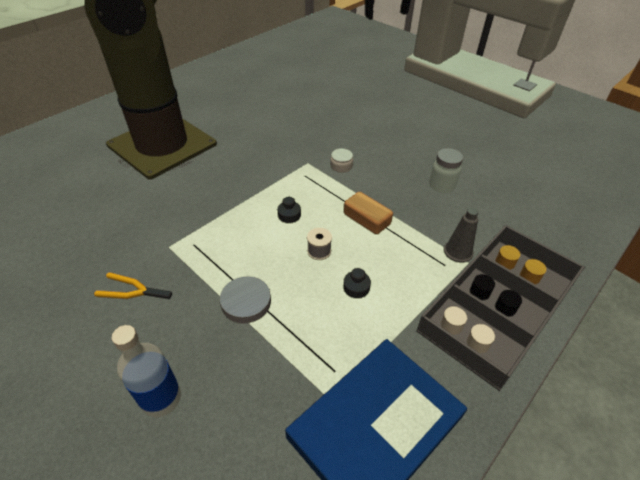

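The top view shows the spool at (309,236), the far and near weights at (318,180) and (293,301), and the disc at (407,242). The jar is at (112,198), the clapper at (234,232), the tin at (176,322) and the cone at (208,135). The bottle is on the right at (530,212) and the pliers at (475,330).

```bash
python3 - <<'E'
from h import *
W=np.load('top.npy')
for n,(u,v),r,z0,z1 in [("spool",(309,236),25,.036,.06),("farbase",(318,180),25,.014,.03),("nearbase",(293,301),25,.014,.03),("farknob",(318,180),25,.04,.06),("nearknob",(293,301),25,.04,.06),("disc",(407,242),40,.014,.04),("jar",(112,198),28,.075,.1),("tin",(176,322),25,.025,.05),("clapper",(234,232),38,.03,.055),("cone",(205,130),30,.02,.15),("bottle",(530,212),45,.1,.25)]:
    P=W[v-r:v+r,u-r:u+r].reshape(-1,3); P=P[(P[:,2]>z0)&(P[:,2]<z1)]
    if len(P)<5: print(n,len(P));continue
    c,rad=cv2.minEnclosingCircle(P[:,:2].astype(np.float32))
    print(n,len(P),np.round(c,4),'diam',round(2*rad,4),'bbox mid',np.round((P.min(0)+P.max(0))/2,4)[:2],'zmed',np.round(np.median(P[:,2]),4))
E
```

```text
spool 566 [0.548  0.0109] diam 0.0507 bbox mid [0.5483 0.01  ] zmed 0.0452
farbase 392 [ 0.6624 -0.0093] diam 0.0522 bbox mid [ 0.6623 -0.0094] zmed 0.0248
nearbase 426 [0.4289 0.0421] diam 0.0517 bbox mid [0.4294 0.0421] zmed 0.0247
farknob 174 [ 0.6627 -0.0091] diam 0.0282 bbox mid [ 0.6624 -0.0088] zmed 0.0474
nearknob 184 [0.4287 0.0418] diam 0.0276 bbox mid [0.4287 0.0425] zmed 0.0474
disc 1828 [ 0.5373 -0.1751] diam 0.093 bbox mid [ 0.537  -0.1743] zmed 0.0233
jar 841 [0.6156 0.3654] diam 0.0575 bbox mid [0.6147 0.3655] zmed 0.0862
tin 711 [0.3955 0.2535] diam 0.0548 bbox mid [0.395  0.2536] zmed 0.036
clapper 1555 [0.5593 0.1511] diam 0.1067 bbox mid [0.559 0.151] zmed 0.0407
cone 1284 [0.7893 0.2075] diam 0.121 bbox mid [0.7769 0.2078] zmed 0.0495
bottle 1319 [ 0.5803 -0.3837] diam 0.0623 bbox mid [ 0.5801 -0.3833] zmed 0.1351
```

```bash
python3 -m inch '[[[0,0,0],[0,0,-0.96]],[[0,0,0],[0,0,-0.96]],[[0,0,0],[0,0,-0.96]],[[-0.5,-0.92,0],[0,0,0]],[[-0.5,-0.92,0],[0,0,0]],[[-0.5,-0.92,0],[0,0,0]],[[-0.5,-0.92,0],[0,0,0]],[[-0.5,-0.92,0],[0,0,0]],[[-0.5,-0.92,0],[0,0,0]],[[-0.5,-0.92,0],[0,0,0]],[[-0.5,-0.92,0],[0,0,0]],[[-0.5,-0.92,0],[0,0,0]],[[-0.5,-0.92,0],[0,0,0]],[[-0.5,-0.92,0],[0,0,0]],[[-0.5,-0.92,0],[0,0,0]],[[-0.5,-0.92,0],[0,0,0]],[[-0.5,-0.92,0],[0,0,0]],[[-0.5,-0.92,0],[0,0,0]],[[0,0,0],[0,0,0]]]' 1
```

```text
time_s: 2.0
position: [0.4887, 0.1479, 0.2381]
ee_rot: [0.0, 0.005, 1.0, -0.002]
contact_force: [0.3, -0.4, 0.1]
grip_width: 0.088
gripper_force: 0.0
```

```bash
python3 -m inch '[[[-0.4,-0.91,0.4],[0,0,0]],[[-0.4,-0.91,0.6],[0,0,0]],[[-0.4,-0.91,0.6],[0,0,0]],[[-0.4,-0.91,0.6],[0,0,0]],[[-0.4,-0.91,0.6],[0,0,0]],[[0,0,0],[0,0,0]],[[0,0,0],[0,0,0]]]' 1
python3 - <<'E'
from h import *
s=monitor.get_state();p,W=grab("wrist","w1.png")
x,y=s['position'][:2]
print(s['position'])
P=W.reshape(-1,3);P=P[(P[:,2]>.037)&(P[:,2]<.05)&(np.hypot(P[:,0]-.548,P[:,1]-.011)<.04)]
print(len(P),cv2.minEnclosingCircle(P[:,:2].astype(np.float32)),np.median(P[:,2]) if len(P) else 0)
E
```

```text
time_s: 2.7
position: [0.5462, 0.0172, 0.1542]
ee_rot: [-0.001, 0.001, 1.0, 0.0]
contact_force: [-0.1, 1.1, 0.5]
grip_width: 0.0879
gripper_force: 0.0
[0.54622481 0.01721102 0.15418538]
3014 ((0.5471010208129883, 0.010752505622804165), 0.025067081674933434) 0.044047211782509546
```

View pics/w1.png

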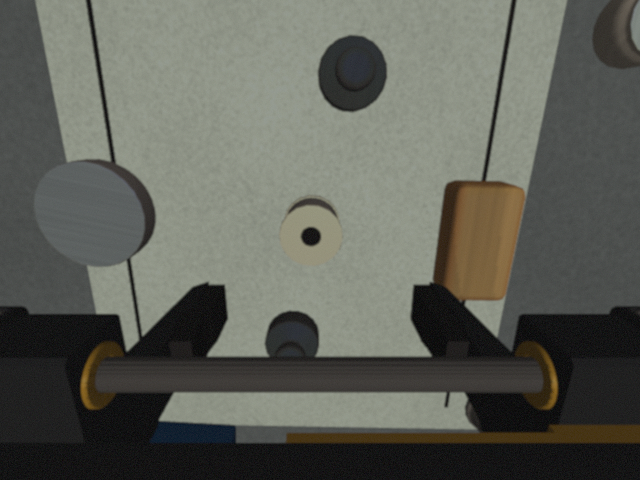

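The wrist view shows the spool at (310,236), clear on both sides, with the near weight at (352,73) and the far weight at (292,335). Its measured centre of (0.547, 0.011) agrees with the top camera.

```bash
python3 -m inch '[[[-0.03,-0.2,0],[0,0,0]],[[0,0,0.8],[0,0,0]],[[0,0,0.9],[0,0,0]],[[0,0,0.9],[0,0,0]],[[0,0,0.9],[0,0,0]],[[0,0,0.7],[0,0,0]],[[0,0,0.45],[0,0,0]],[[0,0,0],[0,0,0]],[[0,0,0],[0,0,0]]]' 1
```

```text
time_s: 3.65
position: [0.548, 0.0112, 0.0159]
ee_rot: [0.0, 0.0, 1.0, 0.0]
contact_force: [-0.0, -0.3, -0.1]
grip_width: 0.0879
gripper_force: 0.0
```

```bash
python3 -m inch '[[[0,0,0],[0,0,0]],[[0,0,0],[0,0,0]],[[0,0,0],[0,0,0]],[[0,0,0],[0,0,0]],[[0,0,0],[0,0,0]],[[0,0,0],[0,0,0]],[[0,0,0],[0,0,0]],[[0,0,0],[0,0,0]],[[0,0,0],[0,0,0]],[[0,0,0],[0,0,0]]]' -1 20
```

```text
time_s: 4.65
position: [0.5476, 0.0108, 0.0153]
ee_rot: [0.0, 0.0, 1.0, 0.0]
contact_force: [0.6, 1.6, 3.9]
grip_width: 0.0469
gripper_force: 19.7
```

```bash
python3 -m inch '[[[0,0,-0.2],[0,0,0]],[[0,0,-0.4],[0,0,0]],[[0,0,-0.6],[0,0,0]],[[0,0,-0.6],[0,0,0]],[[0,0,-0.6],[0,0,0]],[[0,0,-0.6],[0,0,0]],[[0,0,0],[0,0,0]]]'
python3 - <<'E'
from h import *
grab("wrist","w2.png"); p,W=grab("scene","s2.png")
cv2.imwrite('pics/s2c.png',cv2.resize(p[130:330,220:420,::-1],(600,600)))
E
```

```text
time_s: 5.35
position: [0.549, 0.0106, 0.1077]
ee_rot: [0.002, 0.001, 1.0, 0.0]
contact_force: [0.1, 0.3, -0.7]
grip_width: 0.0469
gripper_force: 19.7
```

View pics/s2c.png

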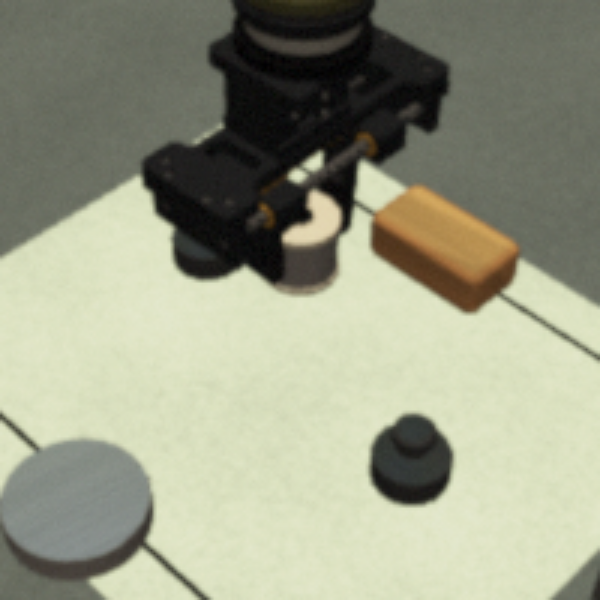

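The crop shows the spool held upright between the fingers at (305,240), with the far and near weights standing undisturbed.

```bash
python3 -m inch '[[[0.08,0.4,0],[0,0,0]],[[0.08,0.85,0],[0,0,0]],[[0.08,0.91,0],[0,0,0]],[[0.08,0.91,0],[0,0,0]],[[0.08,0.91,0],[0,0,0]],[[0.08,0.91,0],[0,0,0]],[[0.08,0.91,0],[0,0,0]],[[0.08,0.91,0],[0,0,0]],[[0.08,0.91,0],[0,0,0]],[[0.08,0.91,0],[0,0,0]],[[0.08,0.91,0],[0,0,0]],[[0.08,0.91,0],[0,0,0]],[[0.07,0.85,0],[0,0,0]],[[0,0.63,0],[0,0,0]],[[0,0,0],[0,0,0]],[[0,0,0],[0,0,0]]]'
```

```text
time_s: 7.05
position: [0.5158, 0.3653, 0.1041]
ee_rot: [-0.001, -0.0, 1.0, -0.001]
contact_force: [0.4, -0.4, -2.4]
grip_width: 0.0467
gripper_force: 19.7
```

```bash
python3 -m inch '[[[-0.05,0,0.5],[0,0,0]],[[0,0,0.7],[0,0,0]],[[0,0,0.6],[0,0,0]],[[0,0,0.4],[0,0,0]],[[0,0,0.3],[0,0,0]],[[0,0,0.2],[0,0,0]],[[0,0,0.1],[0,0,0]],[[0,0,0.05],[0,0,0]],[[0,0,0],[0,0,0]],[[0,0,0],[0,0,0]],[[0,0,0],[0,0,0]]]'
```

```text
time_s: 8.15
position: [0.5187, 0.3658, 0.0202]
ee_rot: [0.0, 0.0, 1.0, 0.0]
contact_force: [-0.1, -0.7, -1.3]
grip_width: 0.0465
gripper_force: 19.7
```

```bash
python3 -m inch '[[[0,0,0.05],[0,0,0]],[[0,0,0.05],[0,0,0]],[[0,0,0.05],[0,0,0]],[[0,0,0],[0,0,0]],[[0,0,0],[0,0,0]]]'
```

```text
time_s: 8.65
position: [0.5185, 0.3656, 0.0154]
ee_rot: [0.0, 0.0, 1.0, 0.0]
contact_force: [-0.5, -0.5, 1.8]
grip_width: 0.0466
gripper_force: 19.7
```

```bash
python3 -m inch '[[[0,0,0],[0,0,0]],[[0,0,0],[0,0,0]],[[0,0,0],[0,0,0]],[[0,0,0],[0,0,0]],[[0,0,0],[0,0,0]],[[0,0,0],[0,0,0]],[[0,0,0],[0,0,0]],[[0,0,0],[0,0,0]],[[0,0,-0.4],[0,0,0]],[[0,0,-0.8],[0,0,0]],[[0,0,-0.9],[0,0,0]],[[0,0,-0.9],[0,0,0]],[[0,0,-0.9],[0,0,0]],[[0,0,-0.9],[0,0,0]],[[0,0,-0.9],[0,0,0]],[[0,0,-0.4],[0,0,0]]]' 1
python3 - <<'E'
from h import *
p,W=grab("wrist"); P=W.reshape(-1,3);P=P[(P[:,2]>.037)&(P[:,2]<.05)&(np.hypot(P[:,0]-.518,P[:,1]-.3656)<.05)]
print(len(P),cv2.minEnclosingCircle(P[:,:2].astype(np.float32)),np.median(P[:,2]),P[:,2].std())
E
```

```text
time_s: 10.25
position: [0.5194, 0.3665, 0.2017]
ee_rot: [0.002, 0.0, 1.0, 0.002]
contact_force: [-0.3, 0.9, -0.9]
grip_width: 0.0879
gripper_force: 0.0
2248 ((0.5179433822631836, 0.36519095301628113), 0.025075366720557213) 0.04401813897122216 0.0007623934980308998
```

```bash
python3 -m inch '[[[0,-0.6,0],[0,0,0]],[[-0.03,-0.95,0],[0,0,0]],[[-0.03,-0.95,0],[0,0,0]],[[-0.03,-0.95,0],[0,0,0]],[[-0.03,-0.95,0],[0,0,0]],[[-0.03,-0.95,0],[0,0,0]],[[-0.03,-0.95,0],[0,0,0]],[[-0.03,-0.95,0],[0,0,0]],[[-0.03,-0.95,0],[0,0,0]],[[-0.03,-0.95,0],[0,0,0]],[[-0.03,-0.95,0],[0,0,0]],[[-0.03,-0.95,0],[0,0,0]],[[-0.03,-0.95,0],[0,0,0]],[[-0.03,-0.95,0],[0,0,0]],[[-0.03,-0.95,0],[0,0,0]],[[-0.03,-0.95,0],[0,0,0]],[[-0.03,-0.95,0],[0,0,0]],[[-0.03,-0.95,0],[0,0,0]],[[-0.03,-0.95,0],[0,0,0]],[[0,0,0],[0,0,0]]]'
python3 -c "
from workcell import monitor;s=monitor.get_state();print(s['joint_positions'],s['position'])"
```

```text
time_s: 12.3
position: [0.5329, -0.1708, 0.197]
ee_rot: [-0.001, 0.004, 1.0, -0.001]
contact_force: [0.3, -0.4, -0.4]
grip_width: 0.0882
gripper_force: 0.0
[ 0.44276094  0.67466431 -0.36354496  1.80293456  0.34501149  0.72859261
  1.45400127] [ 0.53285754 -0.17084307  0.19699495]
```

```bash
python3 -m inch '[[[0,0,0],[0,0,0.98]],[[0,0,0],[0,0,0.98]],[[0,0,0],[0,0,0.98]],[[0,0,0],[0,0,0.98]],[[0,0,0],[0,0,0.98]],[[0,0,0],[0,0,0.98]],[[0,0,0],[0,0,0.98]],[[0,0,0],[0,0,0.98]],[[0,0,0],[0,0,0.98]],[[0,0,0],[0,0,0.98]],[[0,0,0],[0,0,0.98]],[[-0.9,0,0],[0,0,0]],[[-0.9,0,0],[0,0,0]],[[-0.9,0,0],[0,0,0]],[[-0.3,0,0],[0,0,0]],[[0,0,0],[0,0,0]],[[0,0,0],[0,0,0]]]' 0.1
cat > t.py <<'E'
from h import *
import sys
s=monitor.get_state();p,W=grab("wrist",sys.argv[1]);g=np.array([float(a) for a in sys.argv[2:4]])
q=s['ee_rot'];from scipy.spatial.transform import Rotation as Ro
R=Ro.from_quat([q[1],q[2],q[3],q[0]]).as_matrix();print(s['position'],R[:,0],s['joint_positions'][6])
P=W.reshape(-1,3);P=P[(P[:,2]>.016)&(P[:,2]<.028)&(np.hypot(*(P[:,:2]-g).T)<.06)]
c,r=cv2.minEnclosingCircle(P[:,:2].astype(np.float32));print('disc',c,r,np.median(P[:,2]))
d=R.T@(np.array([*c,s['position'][2]])-s['position']);print('disc in tool mm',d*1000)
E
python3 t.py w3.png .537 -.175
```

```text
time_s: 14.0
position: [0.5302, -0.253, 0.1977]
ee_rot: [-0.001, 0.723, 0.691, 0.001]
contact_force: [0.0, 0.1, 0.8]
grip_width: 0.049
gripper_force: 0.0
[ 0.53019337 -0.25303147  0.19774293] [0.04518786 0.99897622 0.00213596] 0.4063233587150283
disc (0.5364562273025513, -0.17487803101539612) 0.046033307909965515 0.02195747211086529
disc in tool mm [78.35642937  2.72498034  0.16540384]
```

View pics/w3.png

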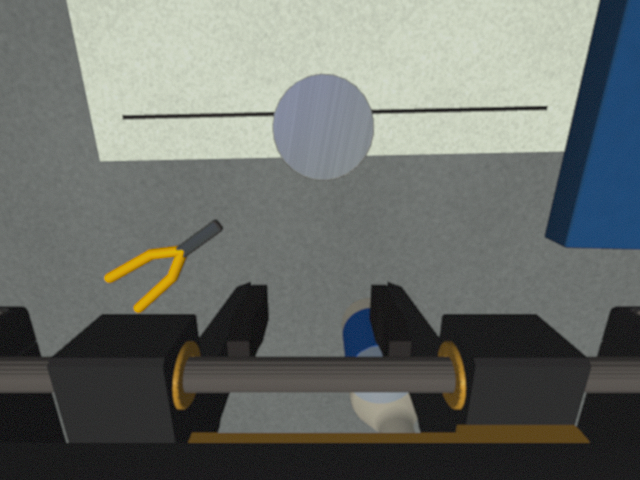

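The wrist view shows the disc centred at (323,127), straight ahead of both fingers. The pliers at (165,265) and the bottle at (375,370) are clear of the descent.

```bash
python3 -m inch '[[[0,0.09,0.5],[0,0,0]],[[0,0,0.9],[0,0,0]],[[0,0,0.9],[0,0,0]],[[0,0,0.9],[0,0,0]],[[0,0,0.9],[0,0,0]],[[0,0,0.9],[0,0,0]],[[0,0,0.7],[0,0,0]],[[0,0,0.5],[0,0,0]],[[0,0,0],[0,0,0]],[[0,0,0],[0,0,0]],[[0,0,0],[0,0,0]]]'
```

```text
time_s: 15.15
position: [0.5335, -0.2556, 0.0132]
ee_rot: [0.001, 0.723, 0.69, 0.0]
contact_force: [0.2, 0.9, -0.1]
grip_width: 0.0484
gripper_force: 0.0
```

```bash
python3 -m inch '[[[0,0,0.16],[0,0,0]],[[0.3,0,0],[0,0,0]],[[0.3,0,0],[0,0,0]],[[0.2,0,0],[0,0,0]],[[0.2,0,0],[0,0,0]],[[0.2,0,0],[0,0,0]],[[0.3,0,0],[0,0,0]],[[0.3,0,0],[0,0,0]],[[0.35,0,0],[0,0,0]],[[0.35,0,0],[0,0,0]],[[0.35,0,0],[0,0,0]],[[0.35,0,0],[0,0,0]],[[0.35,0,0],[0,0,0]],[[0.35,0,0],[0,0,0]],[[0.35,0,0],[0,0,0]],[[0.35,0,0],[0,0,0]],[[0.3,0,0],[0,0,0]],[[0.2,0,0],[0,0,0]],[[0.1,0,0],[0,0,0]],[[0,0,0],[0,0,0]]]'
python3 t.py w4.png .54 -.035
```

```text
time_s: 17.15
position: [0.5399, -0.0991, 0.0075]
ee_rot: [-0.0, 0.723, 0.69, -0.0]
contact_force: [-0.2, -2.5, 0.8]
grip_width: 0.0485
gripper_force: 1.3
[ 0.53990609 -0.09909211  0.00745501] [4.65485162e-02 9.98916014e-01 1.80987403e-04] 0.2521759207022568
disc (0.5410642027854919, -0.05174018070101738) 0.04633226990699768 0.021925877518399643
disc in tool mm [ 4.73545116e+01 -1.04730560e+00  8.89575225e-03]
```

```bash
python3 -m inch '[[[0.2,0.02,0],[0,0,0]],[[0.3,0.02,0],[0,0,0]],[[0.3,0,0],[0,0,0]],[[0.3,0,0],[0,0,0]],[[0.3,0,0],[0,0,0]],[[0.3,0,0],[0,0,0]],[[0.25,0,0],[0,0,0]],[[0.15,0,0],[0,0,0]],[[0.08,0,0],[0,0,0]],[[0.05,0,0],[0,0,0]],[[0,0,0],[0,0,0]],[[0,0,0],[0,0,0]],[[0,0,0],[0,0,0]]]'
python3 t.py w5.png .545 .015
```

```text
time_s: 18.5
position: [0.5441, -0.0336, 0.0074]
ee_rot: [0.0, 0.724, 0.69, -0.0]
contact_force: [-0.6, -4.2, 1.3]
grip_width: 0.0487
gripper_force: 2.2
[ 0.54411042 -0.03361214  0.00742838] [ 4.79748615e-02  9.98848313e-01 -6.79098624e-04] 0.17626064016954052
disc (0.5446791648864746, 0.007141162641346455) 0.05299028754234314 0.02193467309867864
disc in tool mm [ 4.07336516e+01 -1.38705270e+00 -2.71889674e-02]
```

```bash
python3 -m inch '[[[0.07,0,0],[0,0,0]],[[0,0,0],[0,0,0]],[[-0.3,0,0],[0,0,0]],[[-0.6,0,0],[0,0,0]],[[-0.9,0,0],[0,0,0]],[[0,0,-0.8],[0,0,0]],[[-0.6,0,-0.9],[0,0,0]],[[-0.6,0,-0.9],[0,0,0]],[[-0.6,0,-0.9],[0,0,0]],[[-0.6,0,-0.9],[0,0,0]],[[-0.6,0,-0.9],[0,0,0]],[[-0.6,0,-0.9],[0,0,0]],[[0,0,0],[0,0,0]],[[0,0,0],[0,0,0]]]'
python3 - <<'E'
from h import *
p,W=grab("top","top2.png");Q=W.reshape(-1,3)
for n,g,r,z0,z1 in [("disc",(.5456,.0165),.06,.016,.03),("far",(.6624,-.009),.04,.04,.06),("near",(.4288,.042),.04,.04,.06),("spool",(.518,.365),.04,.036,.06),("jar",(.615,.3655),.05,.075,.1)]:
    P=Q[(Q[:,2]>z0)&(Q[:,2]<z1)&(np.hypot(Q[:,0]-g[0],Q[:,1]-g[1])<r)]
    print(n,len(P),cv2.minEnclosingCircle(P[:,:2].astype(np.float32)) if len(P) else '',np.median(P[:,2]))
E
```

```text
time_s: 19.95
position: [0.5369, -0.1917, 0.1934]
ee_rot: [-0.0, 0.723, 0.69, 0.001]
contact_force: [-0.6, 0.9, 0.3]
grip_width: 0.0486
gripper_force: 0.0
disc 1827 ((0.5465431213378906, 0.015799032524228096), 0.046148065477609634) 0.02330308958753091
far 173 ((0.6630854606628418, -0.008985336869955063), 0.014027228578925133) 0.04761341457338167
near 182 ((0.42875659465789795, 0.041833728551864624), 0.013835699297487736) 0.04752192425845572
spool 601 ((0.5192757844924927, 0.36482399702072144), 0.02581537887454033) 0.045146264556794054
jar 835 ((0.6150445938110352, 0.36579570174217224), 0.028895830735564232) 0.0859926779787018
```

View pics/top2.png

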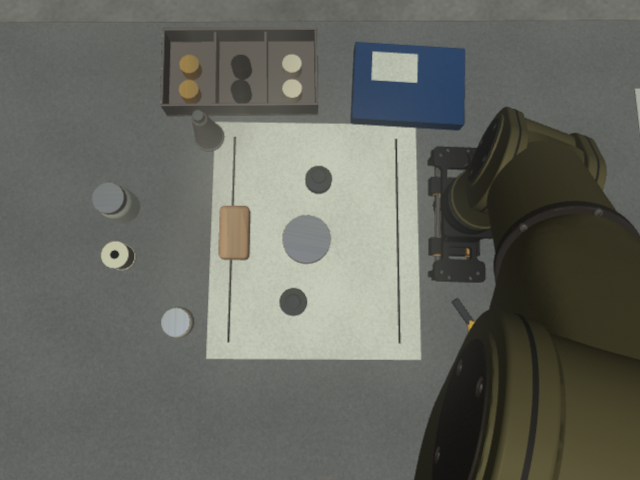

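The disc is at (306,239), centred between the weights at (318,180) and (293,301) to about 1 mm. The spool stands at (116,255), in front of the jar at (112,198).

```bash
python3 -c "
from workcell import hand_in;print(hand_in())"
```

```text
the job is handed in; nothing more can be done
None
```

I handed the job in at about 20 s. By the last camera check, the spool stands upright about 40 mm in front of the jar, the disc is within about 1 mm of midway between the knobbed weights, and the weights and jar have not moved. The hand-in gave no verdict.

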